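Check a clear zone with measuring tweezers

ROBOT

A 6-joint arm with a two-finger parallel gripper is mounted at the origin on a cart in front of the work surface, level with it; the furniture and walls round the work are solid. World frame = base frame: x ahead of the robot, y to its left, z up, the work surface at z = 0. Lengths are in m, angles in degrees, forces in N, time in s.
With the tool pointing down it reaches from about 0.25 to 0.725 m from the base axis. Payload 9.7 kg.
Tool frame: the origin (TCP) lies on the mounting face of the last link; the fingertips stand 173 mm ahead of it and the grasp point (between the pads) lies 155 mm ahead of it; z points along the fingers, y is the line along which they close (so a half turn about z gives the same grasp; the last joint's range is limited). The gripper opens to 85 mm and grips with 20 to 120 N. Pads are 22 mm wide; open, the fingers measure 114 mm over their backs; the gripper's body (76 mm by 85 mm) begins 54 mm behind the grasp point. The pads swing forward as they close: fully open they stand 13 mm farther back than shut.
Start: joints at [66.52, 4.979, 10.078, 95.1, 0, 90], TCP at [0.219, 0.504, 0.405] pointing down, gripper open.
Joint ranges: [-179.16, 179.16], [-48.56, 103.87], [-65.8, 70.77], [-126.05, 130.52], [-82.76, 87.17], [-180, 180]. Speed limits (degrees/s): [127.2, 127.2, 147.25, 180, 180, 180].

INTERFACE

Orientations are given as [roll, pitch, yaw] about the fixed x, y, z axes, in that order (R = Rz(yaw) Ry(pitch) Rx(roll)).
In Python, from workcell import bot, camera, camera_model, outline_of, pinpoint gives the robot as it stands.
- The arm moves only by the tool move_arm, never from a script. Its arguments are lists of equal length, an entry for each row: "jaw": the closure, from 0 (fully open) to 1 (shut); "delta_pos": the shift along the world's x, y, z in m, a list of three; "yaw": the turn about the world's z in rad. In form: {"jaw": [jaw, ...], "delta_pos": [[dx, dy, dz], ...], "yaw": [yaw, ...]}. A call has 1 to 10 rows; each row shifts and turns the commanded pose from where the row before left it; what a row does not reach is not made up. A row lasts 1/12 s, in which the tool goes at most 41.7 mm and 7.16 degrees, less where a joint would pass 70% of its speed; a pose out of reach is approached as far as the arm can. A call with a gripper value outside its range is refused whole. The fingers move at their own pace and stop on an object; "force" is the grip in N (left out, the last holds). Time passes only in rows, so rows that do not move let the fingers close. It gives the time, the measured TCP pose, the force, the opening and the grip force at its end, in the units of the state.
- bot.get_obs(): the state, without advancing time (a new reading comes with each control period).
- camera(name): name is "scene" or "top" or "wrist"; returns the picture (384x512x3 uint8, red, green, blue); there is no depth.
- camera_model(name): a dict with "fx", "fy", "cx", "cy" (pixels), "R" (3x3) and "t" (3): a world point X has camera coordinates R X + t. Camera axes: x right, y down, z forward; pixel columns grow to the right and rows downward; lengths in m; the calibration is good to about 2 mm. A picture is of the moment at which its call begins: read the wrist's pose just before it. camera_model takes no time and is no camera call; for the wrist camera it gives the pose at the moment of the call.
- bot.job_done(): hands the job in; it is judged then, once.
Trained networks look in the newest picture that a camera, given by its name, has taken for a name from the list of things; names that differ only in an ending like _2 or _b are one class to them, and where a whole thing is asked for, a point or a joint stands for the part that bears it (a point fixed in the world has none). Each returns a list of dicts, best first, with "confidence" (0 to 1); they miss things now and then, are a little off and sometimes report something else, mostly with a low value. They report only what shows in the picture. A call takes as long as a camera call.
- outline_of(camera, thing): "mask" (384x512 bool, what is visible of it) and "xy" ([column, row] in pixels, amid what is visible of it).
- pinpoint(camera, thing): "xy" ([column, row] in pixels: a listed point, or the origin of a listed thing).
The state is a dict: "time": time; "q": joint angles; "qd": joint speeds; "joint_efforts": joint torques, N m; "ee_pos": TCP position; "tcp_rot": TCP orientation; "wrist_force": force on the tool from outside, world axes, zero at the start; "torque": the same for the moment, N m; "opening": finger opening in m; "grasp_force": force on a finger pad.
Only numpy, scipy, OpenCV 4.12 (cv2) and the standard library are available. Lean on these libraries where they do the work, as an engineer would, in place of code of your own. Each camera call takes 0.05 s, during which the arm holds its last target. There are 200 camera calls.

TASK

The red rider on the scale of the measuring tweezers marks how wide the clear zone round the white paper disc on the open culture plate must be: take the tweezers from above by their blue thumb plates, squeezing gently so that the tips never pinch together, and lift them out of their stand. Hold them upright with the tips just above the agar, one on either side of the disc and centred on it, without touching the plate, and squeeze until the black pointer stands over the red rider. Keep that gap steady and finish while still holding them there, leaving the plate, its lid, the spare plate, the amber bottle and the yellow-capped pot where they are.

Things in the scene. Friction and masses are not known exactly. Their poses are not given: they have to be found in the camera images.
- tweezers: sprung steel measuring tweezers, 114 mm long, 47 g, hanging upright, tips down, in the stand. Origin: midway between the tips (8 mm above the bench at the start), z up; the arms open along y about a pin 108 mm above the tips, 35 mm apart at the tips at rest. A white scale bar 10 mm high crosses on the -x side, 6 mm off the centre plane, 22 mm above the tips
- grip_center (a point): point midway between the flat blue thumb plates, 69 mm above the tips. The plates are 24 mm wide (x), 26 mm high, and flare outward downward by 0.1 rad: 30.6 mm over both (y) at the lower ends, 25.4 mm at the upper. Parallel pads that reach their lower part read about 29 mm - 94 mm x jaw_right angle. The spine's top is 45 mm above this point; the lower ends rest on the stand
- jaw_right (a joint): angle (rad) each arm has closed from rest: 0 open, 0.16 end of travel; both arms close equally. Tip gap = 35 mm - 216 mm x angle. Spring: 2 N m/rad on each arm plus 0.06 N m at rest, so a thumb plate pushes back with about 1.3 N at first touch and about 5 N at 0.08 rad; a gripper must stop at a width, since 10 N closes the tips
- rider (a joint): place (m) of the 4 mm wide red rider on the scale, 10 to 17 mm, from the pointer's place at rest towards the other (-y) arm. The pointer stands over the rider when 172 mm x jaw_right angle equals this value. The rider keeps its place during the job
- pointer (a point): the black pointer on the right (+y) arm, on the scale line 22 mm above the tips; it sweeps along the scale towards -y as the arms close
- stand: fixed tweezers stand, white base 66 x 110 mm, aluminium bridge whose top is 64 mm above the bench, with a slot 15 x 66 mm (long side along y) in which the tweezers hang; same heading as the tweezers. Origin: centre of its underside, 0 mm above the bench
- culture_plate: open clear culture plate 88 mm across and 14 mm high, dark red agar whose top is 7 mm above the bench, loose, 90 g. Origin: centre of its underside
- disc (a point): top centre of the white paper disc, 6 mm across, lying on the agar 8 mm off the plate's centre (along the plate's x), with a clear zone 24 mm across round it; 8 mm above the bench
- plate_lid: the plate's clear lid, 92 mm across, 11 mm high, lying open side up; origin: centre of its underside; leave alone
- spare_plate: closed culture plate with pale agar, 72 mm across, 15 mm high; origin: centre of its underside; leave alone
- amber_bottle: amber dropper bottle with a white cap, 29 mm across, 62 mm high; leave alone
- yellow_pot: clear pot with a yellow screw cap, 46 mm across, 55 mm high; leave alone
- rider_mark (a point): centre of the red rider's upper end, on the scale line 22 mm above the tips, where the pointer must stand

How it is judged (in metres and radians):
On the way, in this order (a step that is already met when the one before it is completed fails the run):
1. the tweezers are lifted out of the stand, tips at least 70 mm above the bench (height (world z) of tweezers above 0.07 m and contact force between tweezers and the fingers above 0.5 N and contact force between tweezers and stand below 0.05 N), for 0.1 s.
2. tips just above the agar on either side of the disc, pointer over the rider, held steady for a second (contact force between tweezers and the fingers above 0.5 N and angle between tweezers's own z axis and vertical below 0.2 rad and horizontal distance between tweezers and disc below 0.005 m and height (world z) of tweezers between 0.008 and 0.018 m and y of pointer in the frame of rider_mark between -0.002 and 0.002 m and velocity of joint jaw_right between -0.05 and 0.05 rad/s and linear speed of tweezers below 0.02 m/s and contact force between tweezers and culture_plate below 0.05 N), for 1 s.
At the end, for the whole second after the job is handed in: the tweezers are held in the fingers, upright within 0.2 rad, the middle between the tips within 5 mm of the disc's centre seen from above and 1 to 11 mm above the agar; the pointer within 2 mm of the rider's centre along the scale; arms and tweezers still; nothing of the plate touched (all of step 2); the arm keeps its last pose, push and grip.
It fails at once if the tips are pinched together (gap under 5 mm) (value of joint jaw_right above 0.139 rad).
It fails at once if the thumb plates are squeezed with more than 25 N a side (contact force between tweezers and the fingers above 50 N).
It fails at once if the tweezers, fingers or arm touch the culture plate (contact force between any of tweezers, the fingers, the arm and culture_plate above 0.3 N).
It fails at once if the plate, its lid, the spare plate, the bottle or the pot is shifted more than 10 mm (distance of any of culture_plate, plate_lid, spare_plate, amber_bottle, yellow_pot from where it was at the start of the episode above 0.01 m).
It also fails if it takes over 45 s, if anything falls off the work surface, if the arm or the gripper's body presses on something with over 40 N, if the wrist force passes 120 N, or if a joint passes its speed limit or range.

## Working session

There is one attempt and no reset: what is moved stays moved. The work goes in short steps, Python scripts to look and compute and a tool call to move; the robot and the scene stay as the last step left them, time stands still between calls to the robot, and variables do not carry over. Pictures are saved under pics/ and viewed, at most 10 in all, crops included, and the job is handed in when it is done.

Besides the shell and the picture viewer there is one more tool, called after "Emit:" as name(argument=value, ...) on one line, values as JSON. move_arm: Moves the arm, as the interface text tells. Its arguments: {"type":"object","properties":{"jaw":{"type":"array"},"delta_pos":{"type":"array"},"yaw":{"type":"array"},"force":{"type":"number"}},"required":["jaw","delta_pos","yaw"]}

```bash
mkdir -p pics; cat > h.py <<'E'
import numpy as np, cv2
from workcell import bot, camera, camera_model, outline_of, pinpoint
def snap(n,f=None):
    im=camera(n)
    if f: cv2.imwrite('pics/'+f,im[:,:,::-1])
    return im
def ray(n,xy):
    m=camera_model(n);R=np.array(m['R']);t=np.array(m['t'])
    d=R.T@np.array([(xy[0]-m['cx'])/m['fx'],(xy[1]-m['cy'])/m['fy'],1]);return -R.T@t,d
def atz(n,xy,z):
    o,d=ray(n,xy);return o+d*(z-o[2])/d[2]
def proj(n,X):
    m=camera_model(n);c=np.array(m['R'])@X+np.array(m['t']);return np.array([m['fx']*c[0]/c[2]+m['cx'],m['fy']*c[1]/c[2]+m['cy']])
def tri(rs):
    A=0;b=0
    for o,d in rs:
        d=d/np.linalg.norm(d);P=np.eye(3)-np.outer(d,d);A=A+P;b=b+P@o
    return np.linalg.solve(A,b)
E
python3 - <<'E'
from h import *
s=bot.get_obs();print({k:np.round(s[k],4) for k in s})
a=snap('scene','s0.png');b=snap('top','t0.png')
cv2.imwrite('pics/st0.png',np.vstack([a,b])[:,:,::-1]) if 0 else None
for c in('scene','top'):
    print(c,camera_model(c)['fx'],ray(c,(256,192)))
    for n,z in(('tweezers',.008),('grip_center',.077),('pointer',.030),('rider_mark',.030),('stand',0),('culture_plate',0),('disc',.008)):
        r=pinpoint(c,n)[:2]
        for q in r: print(n,np.round(q['xy'],1),round(q['confidence'],2),np.round(atz(c,q['xy'],z),4))
E
```

```text
{'time': np.float64(0.0), 'q': array([ 6.65207e+01,  5.01280e+00,  1.00345e+01,  9.50981e+01,
       -1.90000e-03,  9.00019e+01]), 'qd': array([ 0.1135, -0.1392,  0.0004, -0.0524, -0.0379,  0.0476]), 'joint_efforts': array([ 1.10000e-03, -5.20376e+01,  4.64814e+01,  1.57000e-02,
        1.00000e-04, -0.00000e+00]), 'ee_pos': array([0.2191, 0.5045, 0.404 ]), 'tcp_rot': array([-1.799235e+02,  1.900000e-03,  1.565188e+02]), 'wrist_force': array([-0.9977, -0.1628, -0.0641]), 'torque': array([-0.0081,  0.0139,  0.0207]), 'grasp_force': np.float64(0.0), 'opening': np.float64(0.085)}
scene 384.6235698598478 (array([ 0.1925738 , -0.46904285,  0.50282434]), array([ 0.42588056,  0.77398374, -0.46863427]))
grip_center [201.2 169.7] 0.76 [0.5183 0.4232 0.077 ]
stand [200.3 200.3] 0.6 [0.4986 0.4003 0.    ]
stand [291.4 294. ] 0.56 [ 0.5057 -0.025   0.    ]
culture_plate [208.9 233.6] 0.58 [0.4545 0.2403 0.    ]
disc [210.8 226.2] 0.58 [0.4666 0.2554 0.008 ]
top 395.11720382121024 (array([0.4255412 , 0.2008968 , 1.05800595]), array([ 0.14290316,  0.00717179, -0.98977116]))
tweezers [232.8 160.5] 0.68 [0.6626 0.2731 0.008 ]
tweezers [174.2 216.1] 0.59 [0.5086 0.425  0.008 ]
pointer [169.4 218.4] 0.4 [0.5006 0.4325 0.03  ]
stand [175.8 214.5] 0.81 [0.5136 0.4226 0.    ]
culture_plate [238.5 234. ] 0.87 [0.4646 0.2531 0.    ]
disc [236.3 230.7] 0.68 [0.4728 0.2587 0.008 ]
```

View pics/s0.png

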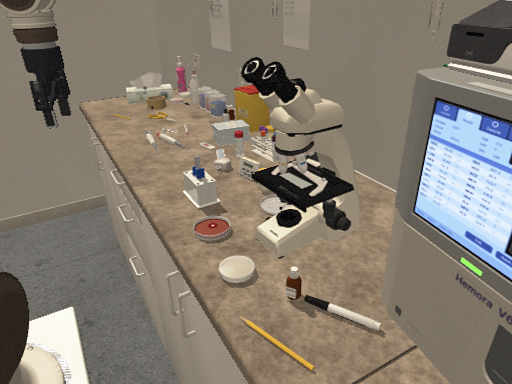

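View pics/t0.png

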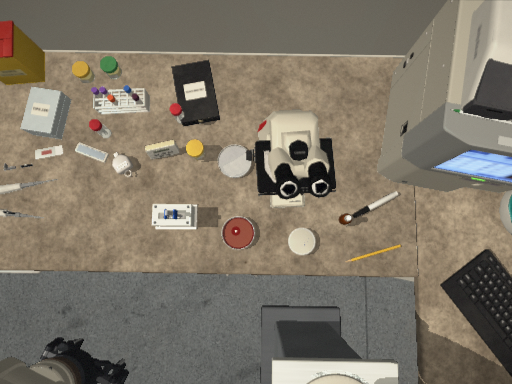

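The top view shows the stand at about (174,216) with its long side along world y, and the plate at (238,233) with its disc at (236,231). I'll go nearer and use the wrist camera.

Emit:
move_arm(jaw=[0, 0, 0, 0, 0, 0, 0], delta_pos=[[0.035, -0.01, 0], [0.035, -0.01, 0], [0.035, -0.01, 0], [0.035, -0.01, 0], [0.035, -0.02, 0], [0.03, -0.02, 0], [0, 0, 0]], yaw=[0.082, 0.082, 0.082, 0.082, 0.082, 0, 0])

```text
time: 1.38
ee_pos: [0.4285, 0.4214, 0.404]
tcp_rot: [-179.9, 0.0, 179.8]
wrist_force: [-0.5, 1.0, 0.5]
opening: 0.0852
grasp_force: 0.0
```

```bash
python3 - <<'E'
from h import *
s=bot.get_obs();print(s['time'],s['ee_pos'],s['tcp_rot'])
snap('wrist','w1.png');print(ray('wrist',(256,192)),camera_model('wrist')['fx'])
for n,z in(('tweezers',.008),('grip_center',.077),('pointer',.030),('rider_mark',.030),('stand',0),('culture_plate',0),('disc',.008)):
    for q in pinpoint('wrist',n)[:2]: print(n,np.round(q['xy'],1),round(q['confidence'],2),np.round(atz('wrist',q['xy'],z),4))
E
```

```text
1.3833 [0.4285044  0.42143785 0.40396459] [-1.79914828e+02  4.03300853e-02  1.79763102e+02]
(array([0.35489466, 0.42250077, 0.37223087]), array([ 0.28515599, -0.00209152, -0.95848731])) 281.7712477416085
tweezers [257.7 222.7] 0.95 [0.5065 0.4251 0.008 ]
grip_center [257.4 244.1] 0.87 [0.5034 0.4252 0.077 ]
pointer [137.2 193.5] 0.72 [0.4559 0.2732 0.03  ]
pointer [268.4 223.9] 0.58 [0.4976 0.4405 0.03  ]
stand [256.3 219.7] 0.86 [0.5036 0.4252 0.    ]
culture_plate [134.5 193.6] 0.87 [0.465  0.2567 0.    ]
disc [137.8 198. ] 0.55 [0.4689 0.264  0.008 ]
```

View pics/w1.png

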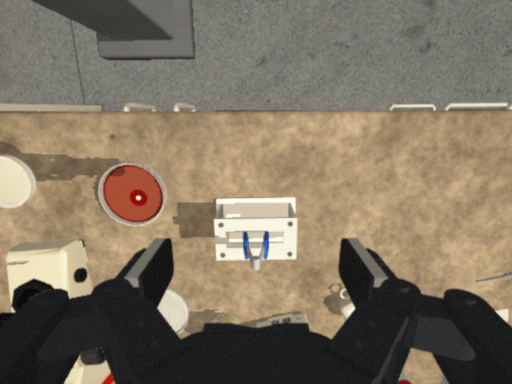

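The wrist view shows the stand near (256,228), the blue plates at (246,244) and (268,244), and the plate's disc at (138,198). Next I'll refine position and heading from a crop.

Emit:
move_arm(jaw=[0, 0, 0], delta_pos=[[0.02, 0.002, -0.02], [0.02, 0.002, -0.03], [0, 0, 0]], yaw=[0, 0, 0])

```text
time: 2.03
ee_pos: [0.4653, 0.4288, 0.3486]
tcp_rot: [-179.8, -0.2, -180.0]
wrist_force: [-0.9, -1.1, -2.1]
opening: 0.0857
grasp_force: 0.0
```

```bash
python3 - <<'E'
from h import *
s=bot.get_obs();print(s['time'],s['ee_pos'],s['tcp_rot'])
im=snap('wrist')
for n,z in(('tweezers',.008),('grip_center',.077),('pointer',.030),('rider_mark',.030),('stand',0),('disc',.008)):
    for q in pinpoint('wrist',n)[:2]: print(n,np.round(q['xy'],1),round(q['confidence'],2),np.round(atz('wrist',q['xy'],z),4))
q=outline_of('wrist','stand')[0];m=q['mask'];ys,xs=np.nonzero(m)
hsv=cv2.cvtColor(im,cv2.COLOR_RGB2HSV)
b=((hsv[...,0]>105)&(hsv[...,0]<125)&(hsv[...,1]>120)&(hsv[...,2]>60)).astype(np.uint8);b[:,:200]=0;b[:,330:]=0
n,l,st,c=cv2.connectedComponentsWithStats(b)
for i in range(1,n):
    if st[i,4]>20: print('blue',st[i],c[i],atz('wrist',c[i],.077))
# stand base front edge & bbox
x0,x1,y0,y1=xs.min(),xs.max(),ys.min(),ys.max();print('stand',x0,x1,y0,y1)
# front edge line: topmost mask row for each column
cols=np.arange(x0+8,x1-8);top=[ys[xs==k].min() for k in cols]
P=np.array([atz('wrist',(k,t),.0)[:2] for k,t in zip(cols,top)]);f=cv2.fitLine(P.astype(np.float32),cv2.DIST_HUBER,0,.01,.01).ravel();print('edge dir',np.degrees(np.arctan2(f[0],f[1])),f)
cr=im[y0-15:y1+25,x0-15:x1+15];cv2.imwrite('pics/c2.png',cv2.resize(cr,None,fx=5,fy=5,interpolation=2)[:600,:800,::-1])
E
```

```text
2.0333 [0.46533867 0.42882485 0.34863946] [-179.75114127   -0.22803582 -179.97886402]
tweezers [251.9 212.6] 0.65 [0.51   0.4227 0.008 ]
grip_center [248.8 237.5] 0.67 [0.5103 0.4213 0.077 ]
stand [250.5 211.7] 0.87 [0.5142 0.4221 0.    ]
disc [108.6 182.9] 0.67 [0.4756 0.2577 0.008 ]
disc [249.2 212. ] 0.62 [0.5116 0.4206 0.008 ]
blue [233 222   6  33 119] [235.28571429 237.57983193] [0.51168256 0.40862998 0.077     ]
blue [258 222   6  33 149] [260.6442953  237.40939597] [0.51150962 0.43300649 0.077     ]
stand 197 299 183 257
edge dir 0.09522399 [0.00166197 0.9999986  0.47880957 0.412334  ]
```

View pics/c2.png

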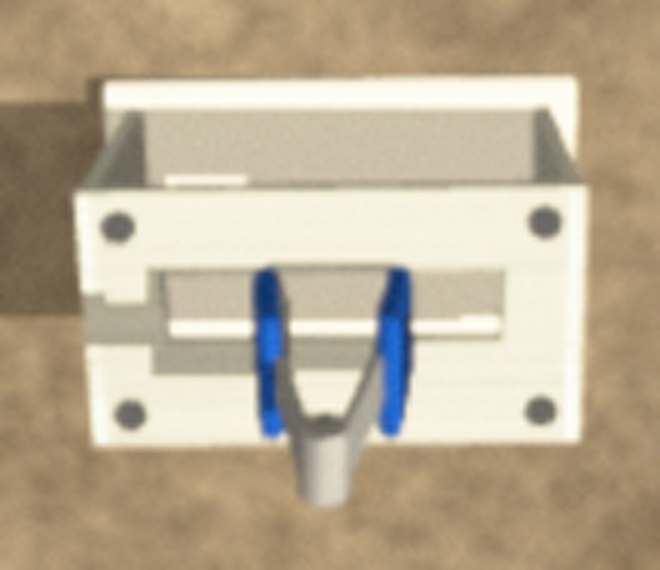

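The crop shows the tweezers hanging square in the stand, with heading about 0 and blue plates at wrist pixels (235,238) and (261,237). I'll go above them and measure again with the arm settled.

Emit:
move_arm(jaw=[0.3, 0.3, 0.3, 0.3, 0.3], delta_pos=[[0.023, -0.004, -0.02], [0.023, -0.004, -0.02], [0, 0, 0], [0, 0, 0], [0, 0, 0]], yaw=[0, 0, 0, 0, 0])

```text
time: 2.85
ee_pos: [0.5099, 0.4205, 0.3155]
tcp_rot: [180.0, 0.0, -180.0]
wrist_force: [0.7, -0.0, 0.7]
opening: 0.06
grasp_force: 0.0
```

```bash
cat > blue.py <<'E'
from h import *
s=bot.get_obs();print(s['time'],s['ee_pos'],s['tcp_rot'],s['opening'])
im=snap('wrist','b%d.png'%(s['time']*100))
for n,z in(('tweezers',.008),('grip_center',.077),('stand',0),('disc',.008)):
    for q in pinpoint('wrist',n)[:2]: print(n,np.round(q['xy'],1),round(q['confidence'],2),np.round(atz('wrist',q['xy'],z),4))
hsv=cv2.cvtColor(im,cv2.COLOR_RGB2HSV)
b=((hsv[...,0]>105)&(hsv[...,0]<125)&(hsv[...,1]>120)&(hsv[...,2]>60)).astype(np.uint8);b[:,:180]=0;b[:,350:]=0
n,l,st,c=cv2.connectedComponentsWithStats(b)
for i in range(1,n):
    if st[i,4]>20: print('blue',st[i],c[i],atz('wrist',c[i],.077))
s=bot.get_obs();print(s['time'],s['ee_pos'],s['tcp_rot'])
E
python3 blue.py; ls pics
```

```text
2.85 [0.50986683 0.42051891 0.31551778] [ 1.79970761e+02  2.03074237e-02 -1.79994414e+02] 0.06000020067870673
tweezers [256.2 181. ] 0.61 [0.509  0.4209 0.008 ]
grip_center [255.9 202.3] 0.58 [0.5083 0.4205 0.077 ]
stand [254.  179.8] 0.7 [0.5097 0.4186 0.    ]
disc [ 91.3 146.9] 0.7 [0.4745 0.2599 0.008 ]
blue [268 185   6  37 188] [270.70212766 202.76595745] [0.50851577 0.4318701  0.077     ]
blue [237 186   8  37 180] [240.32222222 202.99444444] [0.50870253 0.40833145 0.077     ]
3.1 [0.50967829 0.42075024 0.31582757] [ 1.79942956e+02  6.80282962e-02 -1.79951222e+02]
b285.png
c2.png
s0.png
t0.png
w1.png
```

Emit:
move_arm(jaw=[0.3, 0.3, 0.3, 0.3, 0.4, 0.5, 0.6], delta_pos=[[-0.0005, -0.0005, -0.03], [0, 0, -0.03], [0, 0, -0.0145], [0, 0, 0], [0, 0, 0], [0, 0, 0], [0, 0, 0]], yaw=[0, 0, 0, 0, 0, 0, 0], force=20)

```text
time: 3.68
ee_pos: [0.5099, 0.4203, 0.2424]
tcp_rot: [179.9, 0.1, -180.0]
wrist_force: [-0.3, -0.2, -0.1]
opening: 0.0344
grasp_force: 0.0
```

```bash
python3 - <<'E'
from h import *
s=bot.get_obs();print(s['ee_pos'],s['tcp_rot'],s['opening'],s['wrist_force'])
im=snap('wrist');cv2.imwrite('pics/w3.png',cv2.resize(im[80:330,106:406],None,fx=2.4,fy=2.4,interpolation=2)[:,:,::-1])
E
```

```text
[0.50994291 0.42033851 0.24239767] [ 1.79889552e+02  1.34747158e-01 -1.79982620e+02] 0.034377381475145886 [-0.27540621 -0.22669047 -0.08405567]
```

View pics/w3.png

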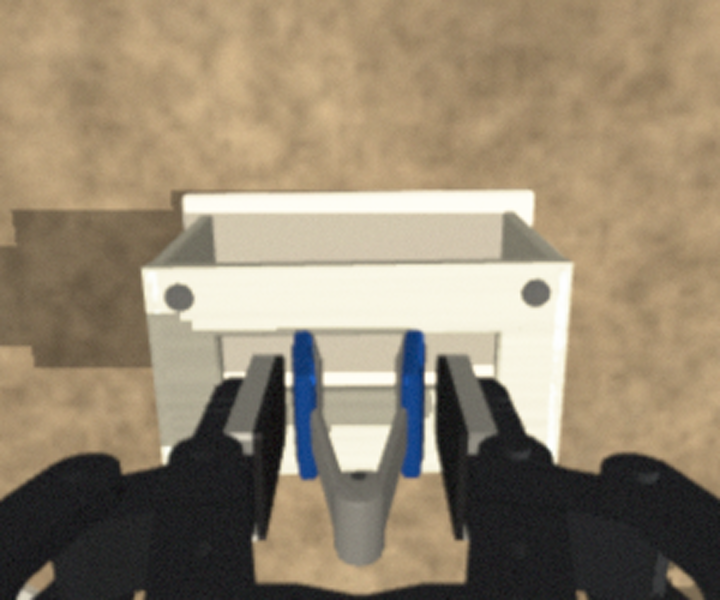

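Plates are centred between the pads in y. I'll check x from the front corners before closing: plate at full-image pixel (232,219), pad tip at (216,229).

```bash
python3 - <<'E'
from h import *
for xy in((232,218),(277,218)):
    for z in(.064,.09): print(z,atz('wrist',xy,z))
for xy in((216,229),(290,229)):
    for z in(.068,.073): print(z,atz('wrist',xy,z))
for dx in(0,-.003,.003): print(dx,[proj('wrist',np.array([.5085+dx-.012,.4203-y,z])) for y,z in((.0153,.064),(.0127,.09))])
print(bot.get_obs()['ee_pos'])
E
```

```text
0.064 [0.49720983 0.40674033 0.064     ]
0.09 [0.48671987 0.40907556 0.09      ]
0.064 [0.49723262 0.43178259 0.064     ]
0.09 [0.4867386  0.42966079 0.09      ]
0.068 [0.5020548  0.39817881 0.068     ]
0.073 [0.49981021 0.39894183 0.073     ]
0.068 [0.50209326 0.43871332 0.068     ]
0.073 [0.49984732 0.4380499  0.073     ]
0 [array([228.83700942, 216.81271219]), array([229.35411404, 237.50219757])]
-0.003 [array([228.68690371, 211.74963393]), array([229.17876536, 231.60880145])]
0.003 [array([228.98549223, 221.82105017]), array([229.52721024, 243.31988889])]
[0.50993379 0.42028738 0.242196  ]
```

Emit:
move_arm(jaw=[0.63, 0.65, 0.67, 0.68, 0.69, 0.7, 0.71, 0.71], delta_pos=[[-0.0005, 0, 0], [0, 0, 0], [0, 0, 0], [0, 0, 0], [0, 0, 0], [0, 0, 0], [0, 0, 0], [0, 0, 0]], yaw=[0, 0, 0, 0, 0, 0, 0, 0])

```text
time: 4.4
ee_pos: [0.5093, 0.4202, 0.2411]
tcp_rot: [179.9, 0.1, -180.0]
wrist_force: [0.9, 1.6, 5.9]
opening: 0.0248
grasp_force: 5.2
```

Emit:
move_arm(jaw=[0.71, 0.71, 0.71, 0.71, 0.71, 0.71, 0.71], delta_pos=[[0, 0, 0.003], [0, 0, 0.008], [0, 0, 0.02], [0, 0, 0.02], [0, 0, 0.02], [0, 0, 0.02], [0, 0, 0]], yaw=[0, 0, 0, 0, 0, 0, 0])

```text
time: 4.98
ee_pos: [0.5093, 0.4201, 0.3361]
tcp_rot: [179.8, 0.2, -180.0]
wrist_force: [0.8, 0.6, 0.5]
opening: 0.0248
grasp_force: 3.3
```

```bash
python3 - <<'E'
from h import *
s=bot.get_obs();print(s['time'],s['ee_pos'],s['tcp_rot'],s['opening'],s['wrist_force'],s['grasp_force'])
im=snap('wrist');cv2.imwrite('pics/w4.png',cv2.resize(im[80:330,106:406],None,fx=2.4,fy=2.4,interpolation=2)[:,:,::-1])
for n in('tweezers','grip_center','pointer','rider_mark'):
    print(n,[(np.round(q['xy'],1),round(q['confidence'],2)) for q in pinpoint('wrist',n)[:2]])
E
```

```text
4.9833 [0.50933208 0.42008149 0.33611541] [ 179.80115957    0.24989259 -179.98947588] 0.024766100251770742 [0.76303344 0.56812712 0.51179148] 3.2948959509667475
tweezers [(array([255.4, 208.3]), 0.82)]
grip_center [(array([257. , 250.1]), 0.77)]
pointer [(array([272.7, 207.9]), 0.86)]
rider_mark [(array([265.9, 204.3]), 0.43)]
```

View pics/w4.png

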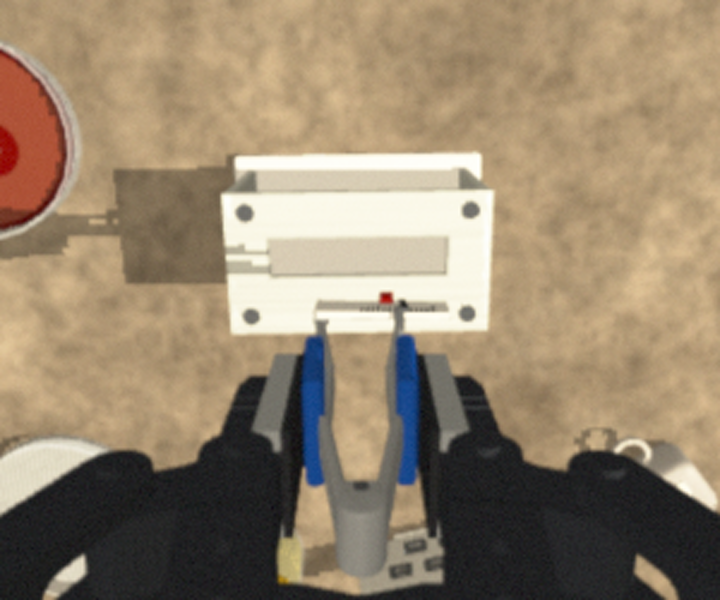

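The crop shows the tweezers free of the stand. The red rider is at (386,297) and the black pointer at (402,304), so about 4 mm more closing is needed. Now to the plate.

Emit:
move_arm(jaw=[0.71, 0.71, 0.71, 0.71, 0.71, 0.71, 0.71, 0.71, 0.71], delta_pos=[[-0.005, -0.02, 0], [-0.006, -0.03, 0], [-0.006, -0.03, 0], [-0.006, -0.03, 0], [-0.006, -0.03, 0], [-0.006, -0.021, -0.01], [0, 0, -0.025], [0, 0, 0], [0, 0, 0]], yaw=[0, 0, 0, 0, 0, 0, 0, 0, 0])

```text
time: 5.98
ee_pos: [0.4737, 0.2586, 0.2948]
tcp_rot: [-179.9, -0.2, 180.0]
wrist_force: [0.7, -0.4, 0.0]
opening: 0.0248
grasp_force: 3.3
```

```bash
cat > fin.py <<'E'
from h import *
s=bot.get_obs();print(s['time'],s['ee_pos'],s['tcp_rot'],s['opening'],s['wrist_force'],s['grasp_force'])
im=snap('wrist','f%d.png'%(s['time']*100));sc=snap('scene');snap('top')
dz=s['ee_pos'][2]-.2331
for c in('wrist','scene','top'):
  for n,z in(('tweezers',dz),('grip_center',dz+.069),('pointer',dz+.022),('rider_mark',dz+.022),('disc',.008),('culture_plate',0)):
    for q in pinpoint(c,n)[:1]: print(c,n,np.round(q['xy'],1),round(q['confidence'],2),np.round(atz(c,q['xy'],z),4))
cv2.imwrite('pics/fc%d.png'%(s['time']*100),cv2.resize(im[100:300,156:356],None,fx=3,fy=3,interpolation=2)[:,:,::-1])
E
python3 fin.py; ls pics
```

```text
5.9833 [0.4736766  0.25861263 0.29481094] [-1.79914821e+02 -1.65723844e-01  1.79988256e+02] 0.024838572993480138 [ 0.67345084 -0.38008014  0.01250522] 3.2976483016682323
wrist tweezers [256.6 207.4] 0.6 [0.4757 0.2597 0.0617]
wrist grip_center [257.3 249.5] 0.98 [0.4745 0.2599 0.1307]
wrist pointer [272.5 207.8] 0.98 [0.468  0.2704 0.0837]
wrist rider_mark [264.1 206.8] 0.39 [0.4671 0.2645 0.0837]
wrist disc [257.6 188.5] 0.71 [0.4756 0.2604 0.008 ]
wrist culture_plate [252.5 182. ] 0.58 [0.4712 0.2554 0.    ]
scene tweezers [207.9 203.5] 0.49 [0.4703 0.2698 0.0617]
scene grip_center [210.3 178.9] 0.44 [0.4755 0.2538 0.1307]
scene pointer [202.9 197.1] 0.57 [0.4585 0.2665 0.0837]
scene disc [213.4 226. ] 0.72 [0.4722 0.2529 0.008 ]
scene culture_plate [210.  230.1] 0.57 [0.4626 0.2525 0.    ]
b285.png
c2.png
f598.png
fc598.png
s0.png
t0.png
w1.png
w3.png
w4.png
```

View pics/fc598.png

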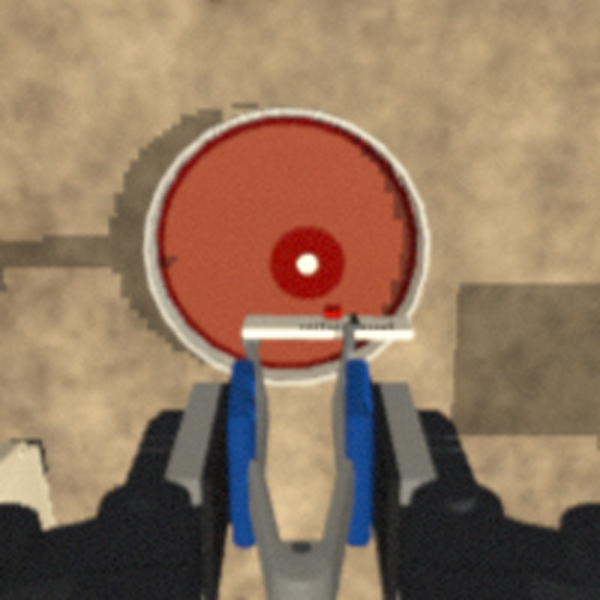

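The disc is at crop (307,264), just ahead of the bar. The rider is at x=332 and the pointer at 352, so about 4.7 mm of sweep is left. I'll close further and correct the position.

Emit:
move_arm(jaw=[0.715, 0.72, 0.725, 0.73, 0.735, 0.738, 0.738, 0.738], delta_pos=[[0.002, 0.0015, 0], [0, 0, 0], [0, 0, 0], [0, 0, -0.01], [0, 0, -0.01], [0, 0, 0], [0, 0, 0], [0, 0, 0]], yaw=[0, 0, 0, 0, 0, 0, 0, 0])

```text
time: 7.7
ee_pos: [0.476, 0.2604, 0.276]
tcp_rot: [-180.0, -0.0, -180.0]
wrist_force: [-0.6, 1.2, 0.3]
opening: 0.0222
grasp_force: 4.4
```

```bash
cat >> fin.py <<'E'
hsv=cv2.cvtColor(im,cv2.COLOR_RGB2HSV);g=np.zeros(im.shape[:2],bool);g[185:225,225:300]=1
r=g&(hsv[...,1]>200)&(hsv[...,2]>150)&((hsv[...,0]<4)|(hsv[...,0]>176))
ys,xs=np.nonzero(r);print('red',len(xs),xs.mean() if len(xs) else 0,ys.mean() if len(ys) else 0)
d=(im.max(2)<60);d&=g;ys,xs=np.nonzero(d);print('dark',list(zip(xs,ys))[:30])
w=np.zeros_like(g);w[170:205,240:275]=1;w&=(im.min(2)>190);n,l,st,c=cv2.connectedComponentsWithStats(w.astype(np.uint8))
for i in range(1,n):print('white',st[i],c[i],atz('wrist',c[i],.008))
cv2.imwrite('pics/fz%d.png'%(s['time']*100),cv2.resize(im[165:240,210:310],None,fx=8,fy=8,interpolation=2)[:,:,::-1])
E
python3 fin.py; ls pics|grep fz
```

```text
7.7 [0.47604539 0.26041927 0.27595426] [-1.79985804e+02 -2.42697142e-02 -1.79987072e+02] 0.022207915240541793 [-0.60073031  1.22425904  0.31996586] 4.354174509644508
wrist tweezers [256.3 207.3] 0.75 [0.4768 0.2603 0.0429]
wrist grip_center [254.5 250.2] 0.58 [0.4758 0.2592 0.1119]
wrist pointer [269.4 207.3] 0.61 [0.4688 0.2691 0.0649]
wrist rider_mark [266.1 205.5] 0.53 [0.4675 0.2668 0.0649]
wrist disc [255.8 189.2] 0.9 [0.4723 0.2598 0.008 ]
wrist culture_plate [249.2 183.1] 0.97 [0.4689 0.2539 0.    ]
scene tweezers [209.4 212.5] 0.7 [0.4682 0.2601 0.0429]
scene grip_center [209.6 185.7] 0.64 [0.4744 0.2589 0.1119]
scene pointer [209.5 201. ] 0.61 [0.4762 0.2735 0.0649]
scene rider_mark [292.  291.6] 0.23 [ 0.4693 -0.0782  0.0649]
scene disc [213.5 225. ] 0.55 [0.4742 0.2568 0.008 ]
scene culture_plate [212.5 231.1] 0.92 [0.4659 0.2455 0.    ]
top rider_mark [176.2 214.4] 0.68 [0.5084 0.408  0.0649]
red 286 255.91608391608392 193.3111888111888
dark [(np.int64(270), np.int64(206)), (np.int64(271), np.int64(207))]
white [253 187   6   6  30] [255.66666667 189.8       ] [0.47274127 0.25964686 0.008     ]
fz770.png
```

View pics/fz770.png

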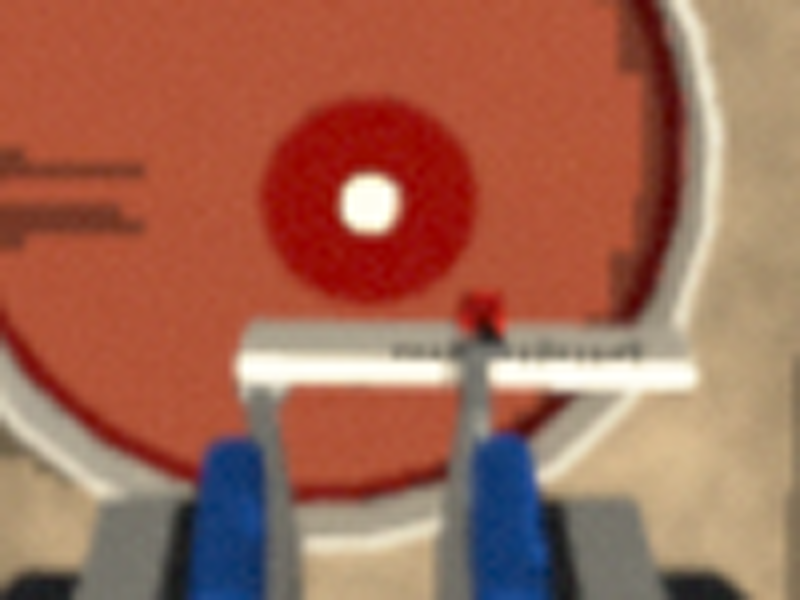

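The crop shows the pointer (487) practically over the rider (483), about 0.4 mm short. Next I'll go down over the disc in two steps.

Emit:
move_arm(jaw=[0.739, 0.74, 0.74, 0.74, 0.74, 0.74, 0.74], delta_pos=[[-0.0015, -0.0005, 0], [0, 0, -0.01], [0, 0, -0.01], [0, 0, -0.005], [0, 0, -0.003], [0, 0, 0], [0, 0, 0]], yaw=[0, 0, 0, 0, 0, 0, 0])

```text
time: 9.33
ee_pos: [0.4746, 0.2599, 0.2479]
tcp_rot: [-180.0, -0.0, -180.0]
wrist_force: [0.3, -0.5, -0.2]
opening: 0.0222
grasp_force: 4.4
```

```bash
python3 fin.py; ls pics|grep fz; python3 - <<'E'
from h import *
print(bot.get_obs()['ee_pos'],bot.get_obs()['time'])
E
```

```text
9.3333 [0.47458314 0.25993062 0.24794374] [-1.79985565e+02 -2.52543594e-02 -1.79987808e+02] 0.022190261661243972 [ 0.27272634 -0.5220462  -0.17685471] 4.431635811924934
wrist tweezers [256.4 207.6] 0.96 [0.4756 0.2599 0.0148]
wrist grip_center [256.4 249.3] 0.76 [0.4739 0.2598 0.0838]
wrist pointer [269.7 207.9] 0.67 [0.4678 0.2688 0.0368]
wrist rider_mark [268.9 204.2] 0.47 [0.4651 0.2682 0.0368]
wrist disc [255.2 200.9] 0.95 [0.4723 0.2589 0.008 ]
wrist culture_plate [248.1 194.3] 0.7 [0.4693 0.2531 0.    ]
scene tweezers [206.8 223.2] 0.58 [0.46   0.2623 0.0148]
scene grip_center [211.8 195.5] 0.58 [0.4788 0.2624 0.0838]
scene pointer [209. 210.] 0.48 [0.4756 0.2809 0.0368]
scene disc [209.2 226.4] 0.58 [0.463  0.2566 0.008 ]
scene culture_plate [208.5 230.1] 0.87 [0.4596 0.2544 0.    ]
top tweezers [196.7 152.9] 0.59 [0.6804 0.3711 0.0148]
red 270 258.74074074074076 196.54814814814816
dark [(np.int64(270), np.int64(206)), (np.int64(270), np.int64(207)), (np.int64(271), np.int64(207))]
white [253 199   7   3  19] [256.         200.10526316] [0.47148314 0.25943936 0.008     ]
white [255 204   4   1   4] [256.5 204. ] [0.47468339 0.25982853 0.008     ]
fz770.png
fz933.png
[0.47461468 0.25996108 0.24815683] 10.3833
```

View pics/fz933.png

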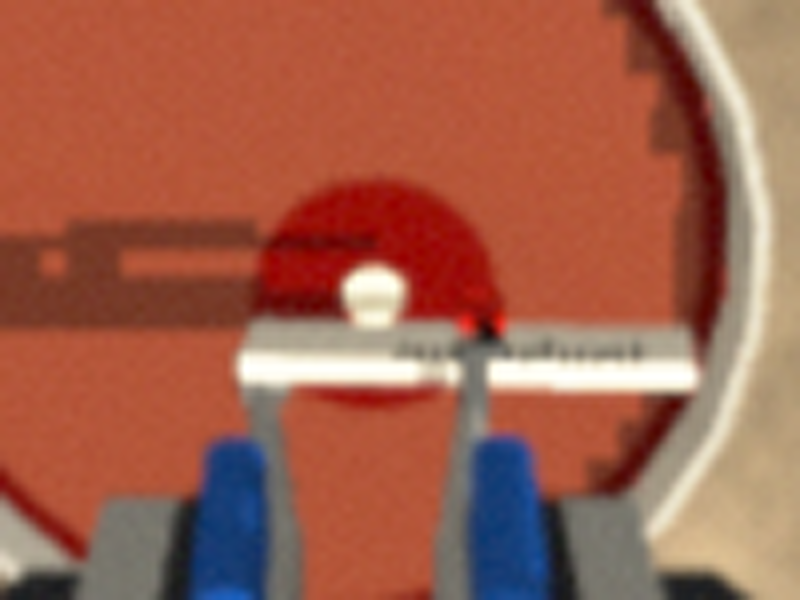

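The disc is centred in y, and the pointer (485) stands over the rider (482). The disc centre is about 2 mm toward -x of the tips, so I'll shift, lower slightly, and hold.

Emit:
move_arm(jaw=[0.74, 0.74, 0.74, 0.74, 0.74, 0.74, 0.74, 0.74, 0.74, 0.74], delta_pos=[[-0.001, 0.0003, 0], [-0.001, 0, -0.0015], [0, 0, 0], [0, 0, 0], [0, 0, 0], [0, 0, 0], [0, 0, 0], [0, 0, 0], [0, 0, 0], [0, 0, 0]], yaw=[0, 0, 0, 0, 0, 0, 0, 0, 0, 0])

```text
time: 11.22
ee_pos: [0.4726, 0.2603, 0.2467]
tcp_rot: [-180.0, 0.0, -180.0]
wrist_force: [0.0, 0.0, 0.1]
opening: 0.0224
grasp_force: 4.4
```

```bash
python3 fin.py; ls pics|grep fz|tail -3
```

```text
11.2167 [0.47264571 0.26025561 0.24668159] [-1.79999034e+02  1.03565424e-03 -1.79990425e+02] 0.02235700440630822 [0.00091759 0.01484518 0.12211991] 4.431267902255058
wrist tweezers [255.7 204.6] 0.84 [0.4707 0.2595 0.0136]
wrist grip_center [257.2 249.9] 0.91 [0.4717 0.2604 0.0826]
wrist pointer [267.2 208.6] 0.97 [0.4659 0.2673 0.0356]
wrist rider_mark [266.5 203.6] 0.52 [0.4624 0.2668 0.0356]
wrist disc [258.5 204. ] 0.82 [0.4722 0.2617 0.008 ]
wrist culture_plate [250.2 198.1] 0.91 [0.4699 0.2551 0.    ]
scene tweezers [209.2 221.5] 0.46 [0.4686 0.2682 0.0136]
scene grip_center [210.5 196.6] 0.71 [0.475  0.2613 0.0826]
scene pointer [265.  188.2] 0.62 [0.6478 0.3085 0.0356]
scene disc [211.1 225.2] 0.68 [0.469 0.259 0.008]
scene culture_plate [209.6 230.1] 0.75 [0.4618 0.253  0.    ]
red 254 257.7755905511811 202.12992125984252
dark [(np.int64(270), np.int64(206)), (np.int64(270), np.int64(207))]
white [255 201   2   2   3] [255.66666667 201.66666667] [0.47026434 0.25948293 0.008     ]
white [257 204   2   1   2] [257.5 204. ] [0.47217137 0.2609028  0.008     ]
fz1121.png
fz770.png
fz933.png
```

View pics/fz1121.png

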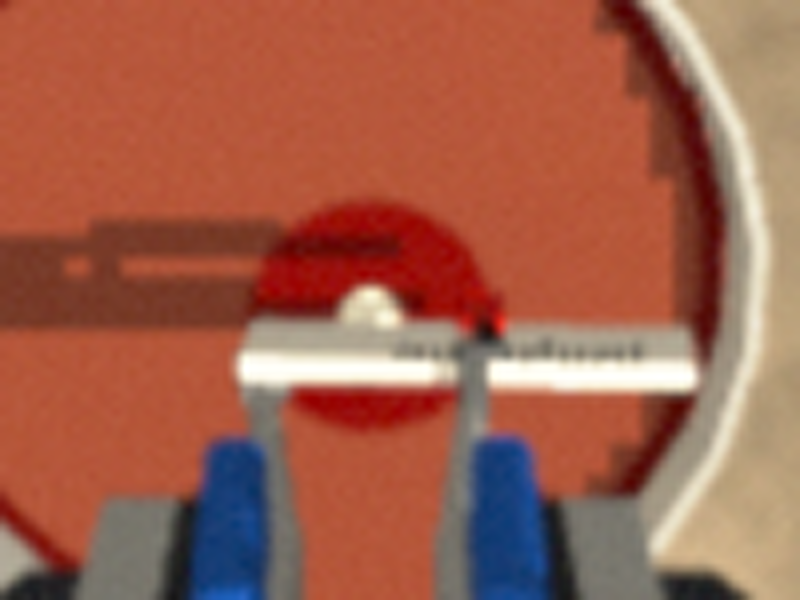

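The clear zone (centre about (370,316)) and disc lie midway between the arms (262 and 475), under the tips. The pointer (487) is on the rider (483), and everything is still.

```bash
python3 -c "
from workcell import bot
s=bot.get_obs();print(s['time'],s['ee_pos'],s['grasp_force']);print(bot.job_done())"
```

```text
12.2667 [0.47264343 0.26025362 0.2466894 ] 4.431313723325729
the job is handed in; nothing more can be done
None
```

I handed the job in at 12.3 s, still holding the tweezers upright over the disc. By my measurements the tips are centred on it to within about 2 mm and about 6 mm above the agar, and the pointer is within about 0.5 mm of the red rider; no verdict came back.

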